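# Push the charger home and switch on its worktop socket

### The arm

A 6-joint arm with a two-finger parallel gripper is mounted at the origin on a cart in front of the work surface, level with it; the furniture and walls round the work are solid. World frame = base frame: x ahead of the robot, y to its left, z up, the work surface at z = 0. Lengths are in m, angles in rad, forces in N, time in s.
With the tool pointing down it reaches from about 0.25 to 0.775 m from the base axis. Payload 4 kg.
Tool frame: the origin (TCP) lies midway between the tips of the shut fingers; the grasp point (between the pads) lies 19 mm behind it; y points along the fingers, x is the direction in which the jaws open and shut, and the axes are right-handed (so a half turn about y gives the same grasp; the last joint's range is limited). The gripper opens to 94 mm and grips with 3 to 60 N. Pads are 16 mm wide; open, the fingers measure 119 mm over their backs; the gripper's body (75 mm by 177 mm) begins 78 mm behind the grasp point.
Start: joints at [-1.35, 0.087, 1.371, -0, 1.684, -0.103], TCP at [0.175, -0.521, 0.206] pointing down, gripper open.
Joint ranges: [-3.1, 3.1], [-0.76, 2.03], [0.27, 2.55], [-1.08, 4.22], [0.17, 2.65], [-2.57, 2.57]. Speed limits (rad/s): [2.79, 2.79, 3.14, 3.14, 3.14, 3.14].

### API

Orientations are given as [roll, pitch, yaw] about the fixed x, y, z axes, in that order (R = Rz(yaw) Ry(pitch) Rx(roll)).
In Python, from bench import robot gives the robot as it stands.
- The arm moves only by the shell command python3 -m creep 'ROWS'. ROWS is JSON, a list of rows, each a list of 7 numbers: the shift along the tool's x, y, z in mm, then the turn, a rotation vector about the tool's x, y, z in degrees, then the closure in counts, from 0 (fully open) to 255 (shut). A call has 1 to 5 rows; each row is the pose to reach, as a shift and turn from the pose commanded when the call began, along the tool's axes at that moment; what a row does not reach only later rows make up. A row lasts 1/8 s, in which the tool goes at most 62.5 mm and 10.7 degrees, less where a joint would pass 70% of its speed; a pose out of reach is approached as far as the arm can. A call with a gripper value outside its range is refused whole. The fingers move at their own pace and stop on an object; the grip force is fixed at half the most. Time passes only in rows, so rows that repeat a pose let the fingers close. It gives the time, the measured TCP pose, the force and the opening at its end, in the units of the state.
- robot.get_obs(): the state, without advancing time (a new reading comes with each control period).
- robot.snapshot(name): name is "scene" or "top" or "wrist"; returns a dict with "color" (384x512x3 uint8, blue, green, red), "fx", "fy", "cx", "cy" (pixels), "world_from_camera" (4x4, takes a point from camera to world coordinates); the wrist camera has in their place "mount" (4x4, takes a point from camera to tool coordinates, whose origin is the TCP and whose axes are the tool frame's). Camera axes: x right, y down, z forward; pixel columns grow to the right and rows downward; lengths in m; the calibration is good to about 2 mm. The wrist camera is an equidistant fisheye: a pixel r from the principal point sees the ray r / f radians off the axis. A picture is of the moment at which its call begins: read the wrist's pose just before it. There is no depth.
- robot.close_job(): hands the job in, once; it reports no verdict.
Trained networks look in the newest picture that a camera, given by its name, has taken for a name from the list of things; names that differ only in an ending like _2 or _b are one class to them, and where a whole thing is asked for, a point or a joint stands for the part that bears it (a point fixed in the world has none). Each returns a list of dicts, best first, with "p" (0 to 1); they miss things now and then, are a little off and sometimes report something else, mostly with a low value. They report only what shows in the picture. A call takes as long as a camera call.
- robot.spot_in(name, camera): "point" ([x, y, z] in m, in world coordinates, good to about 4 mm: the middle of the surface that is visible of it).
- robot.landmark_of(name, camera): "point" ([x, y, z] in m, in world coordinates, good to about 4 mm: a listed point, or the origin of a listed thing).
The state is a dict: "time": time; "joint_positions": joint angles; "qvel": joint speeds; "joint_torque": joint torques, N m; "tool_pos": TCP position; "ee_rot": TCP orientation; "wrist_force": force on the tool from outside, world axes, zero at the start; "wrist_torque": the same for the moment, N m; "width": finger opening in m.
Only numpy, scipy, OpenCV 4.12 (cv2) and the standard library are available. Lean on these libraries where they do the work, as an engineer would, in place of code of your own. Each camera call takes 0.05 s, during which the arm holds its last target.

### The job

Two pop-up socket units stand up out of the worktop and one of them holds a small white plug-in charger that is not pushed in all the way. Gently press the charger fully home, and only then flip the rocker switch of the same unit over to on by pressing down its raised end. Leave the other unit alone and off, force nothing, and knock nothing about.

Things in the scene. Friction and masses are not known exactly. Their poses are not given: they have to be found in the camera images.
- unit_a: The socket unit with the charger, left or right one of the two. Steel collar 92 (x) x 152 (y) x 5 mm; origin: centre of its underside on the worktop; x away from the robot, y left, z up when square, turned up to 0.4 rad. Out of it rises an aluminium column 70 x 130 mm. The column top's height is NOT measured: 44 to 74 mm above the worktop, held by friction (firm to 25 N); find it by touch.
- socket_a (a point): Point on the worktop straight below the charger's centre (unit_a x = 0, y = +38 mm); axes of unit_a. The charger is a white block 42 (x) x 40 (y) x 34 mm with a flat top to press on; that top is 35 mm + joint charger above the column top, so 86 to 120 mm above the worktop at the start. More than 25 N counts as forcing it.
- switch_a (a point): Point on the worktop straight below the rocker's middle (unit_a x = 0, y = -32 mm); axes of unit_a. The rocker is a white plate 44 (x) x 26 (y) mm tipping about a pivot along y, 9 mm above the column top. When off, its near end (x = -22 mm) is up, 14 mm above the column top (58 to 88 mm above the worktop). Press at x = -18 mm; more than 25 N is forcing it. Beside it nothing is over 3 mm high.
- unit_b: The other socket unit, alike in all sizes, its socket empty, its switch off, its height not measured and different. Origin and axes as for unit_a. Leave it alone: more than 2 N of touch is too much.
- charger (a joint): How far the charger stands out of its socket (m): 0 fully home, 0.007 to 0.011 at the start. It slides straight down into the socket under a friction of about 7 N, stays where it is left, and stops hard at 0. The socket itself floats on rubber: the whole of it, with the charger, sinks about 1 mm for each 4 N pressed and comes up again when let go (bottoming at 7 mm).
- rocker_a (a joint): Angle of unit_a's rocker (rad): 0 off (near end up), 0.44 on. Over-centre spring: about 7 N on the near end starts it, the force falls to nothing at 0.22 (about 5 mm down from first touch), then it snaps over by itself; let go before, it springs back. A broad fingertip meets its stop from about 6 mm down; the switch then sinks on rubber, 1 mm for each 5 N, bottoming at 6 mm.
- rocker_b (a joint): Angle of unit_b's rocker (rad), the same: 0 off, 0.44 on. Must stay off.
- egg_timer: Bystander: cream kitchen timer, 66 mm round, 65 mm high; origin under its centre. Stands near the robot's edge of the worktop.
- mill_2: Bystander: small salt mill, 44 mm round, 90 mm high; origin under its centre. Stands behind the units.
- mug_1: Bystander: orange mug, 81 x 113 mm, 101 mm high; origin under its centre. Stands to the left.
- torch: Bystander: black torch standing on end, 33 mm round, 106 mm high; origin under its centre. Stands at the front left.
- tape_1: Bystander: roll of tape lying flat, 102 mm round, 25 mm high; origin under its centre. Lies to the left.

How it is judged:
On the way, in this order (a step that is already met when the one before it is completed fails the run):
1. the charger is fully home while the switch is still off (value of joint charger below 0.002 m and value of joint rocker_a below 0.15 rad), for 0.2 s.
2. the rocker of the charger's unit has snapped over to on (value of joint rocker_a above 0.38 rad), for 0.2 s.
At the end, for the whole second after the job is handed in: The charger is home (less than 2 mm out), its unit's rocker lies at on (more than 0.38 of 0.44 rad) and the other unit's rocker is still off (less than 0.1 rad) (value of joint charger below 0.002 m and value of joint rocker_a above 0.38 rad and value of joint rocker_b below 0.1 rad); the robot touches nothing.
It fails at once if the charger's unit, its charger or rocker is forced: pressed with more than 25 N (contact force between unit_a and anything else above 25 N).
It fails at once if the rocker is switched on while the charger is not home (value of joint rocker_a above 0.25 rad and value of joint charger above 0.003 m).
It fails at once if the other unit is touched with more than 2 N or its rocker tipped (contact force between unit_b and anything else above 2 N or value of joint rocker_b above 0.15 rad).
It fails at once if a bystander is moved by more than 20 mm (distance of any of egg_timer, mill_2, mug_1, torch, tape_1 from where it was at the start of the episode above 0.02 m).
It also fails if it takes over 48 s, if anything falls off the work surface, if the arm or the gripper's body presses on something with over 40 N, if the wrist force passes 120 N, or if a joint passes its speed limit or range.

## Working session

There is one attempt and no reset: what is moved stays moved. The work goes in short steps, Python scripts to look and compute and a shell command to move; the robot and the scene stay as the last step left them, time stands still between calls to the robot, and variables do not carry over. Pictures are saved under pics/ and viewed, and the job is handed in when it is done.

```bash
ls; mkdir -p pics
python3 - <<'E'
from bench import robot
import cv2,numpy as np
o=robot.get_obs()
print({k:np.round(v,3).tolist() for k,v in o.items()})
for c in ["top","scene"]:
    s=robot.snapshot(c); cv2.imwrite(f"pics/{c}1.png",s["color"]); print(c,s["fx"],s["cx"],s["cy"],np.round(s["world_from_camera"],3).tolist())
    for n in ["unit_a","unit_b","socket_a","switch_a","egg_timer","mill_2","mug_1","torch","tape_1","charger","rocker_a"]:
        print(n,[(round(d["p"],2),np.round(d["point"],3).tolist()) for d in robot.landmark_of(n,c)] if n not in("charger","rocker_a") else "",[(round(d["p"],2),np.round(d["point"],3).tolist()) for d in robot.spot_in(n,c)] if n in("charger","rocker_a","unit_a","unit_b") else "")
print(robot.get_obs()["time"])
E
```

```text
pics
{'time': 0.0, 'joint_positions': [-1.35, 0.088, 1.372, -0.0, 1.684, -0.103], 'qvel': [0.002, 0.0, 0.001, -0.001, 0.001, -0.0], 'joint_torque': [-0.001, -34.018, -30.243, 0.072, 0.033, -0.0], 'tool_pos': [0.175, -0.521, 0.204], 'ee_rot': [-1.571, 0.002, -1.247], 'wrist_force': [0.086, 0.509, -0.299], 'wrist_torque': [-0.018, 0.021, 0.008], 'width': 0.094}
top 422.84007531664065 251.6168311438352 186.9067485852899 [[-0.024, -0.997, 0.07, 0.427], [-1.0, 0.024, 0.006, 0.075], [-0.008, -0.07, -0.998, 1.33], [0.0, 0.0, 0.0, 1.0]]
unit_a [(0.79, [0.442, 0.16, 0.0]), (0.64, [0.485, -0.169, -0.002])] [(0.92, [0.442, 0.156, 0.049]), (0.89, [0.484, -0.162, 0.043])]
unit_b [(0.79, [0.442, 0.16, 0.0]), (0.64, [0.485, -0.169, -0.002])] [(0.92, [0.442, 0.156, 0.049]), (0.89, [0.484, -0.162, 0.043])]
socket_a [(0.55, [0.445, 0.199, 0.003])] 
switch_a [(0.76, [0.441, 0.128, 0.003])] 
egg_timer [(0.55, [0.371, 0.02, -0.003]), (0.34, [0.442, 0.129, -0.0])] 
mill_2 [(0.53, [0.689, 0.014, -0.001]), (0.25, [0.485, -0.168, -0.002])] 
mug_1 [] 
torch [(0.48, [0.35, 0.314, -0.003]), (0.3, [0.442, 0.196,
[... 321 characters left out ...]
02]), (0.9, [0.445, 0.163, -0.001]), (0.29, [0.439, 0.195, 0.001])] [(0.75, [0.466, -0.127, 0.033]), (0.68, [0.419, 0.191, 0.04])]
unit_b [(0.92, [0.482, -0.171, -0.002]), (0.9, [0.445, 0.163, -0.001]), (0.29, [0.439, 0.195, 0.001])] [(0.75, [0.466, -0.127, 0.033]), (0.68, [0.419, 0.191, 0.04])]
socket_a [] 
switch_a [(0.84, [0.444, 0.13, 0.001])] 
egg_timer [(0.8, [0.37, 0.015, 0.001]), (0.6, [0.444, 0.129, 0.002]), (0.46, [0.415, 0.383, 0.002])] 
mill_2 [(0.88, [0.687, 0.013, 0.005])] 
mug_1 [(0.63, [0.606, 0.382, 0.005])] 
torch [] 
tape_1 [(0.87, [0.416, 0.386, 0.003]), (0.34, [0.482, -0.172, -0.001])] 
charger  [(0.75, [0.425, 0.202, 0.084])]
rocker_a  [(0.44, [0.438, 0.13, 0.055])]
1.4
```

View pics/top1.png

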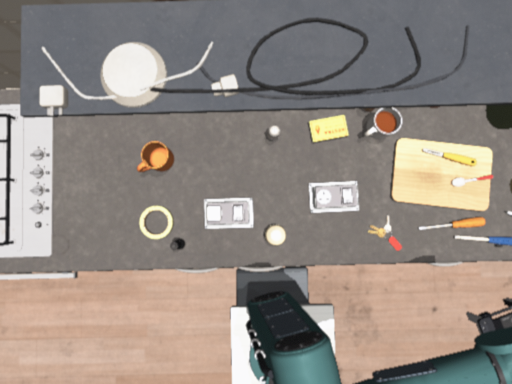

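View pics/scene1.png

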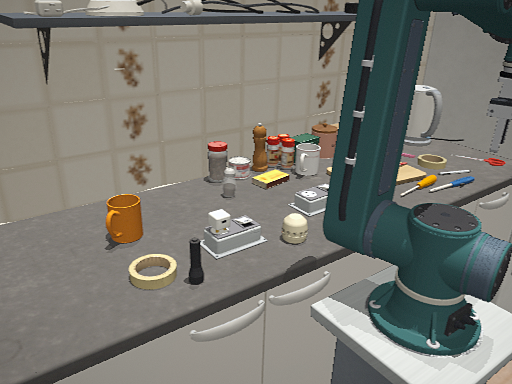

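Run:
```python
import cv2
a=cv2.imread("pics/top1.png")[185:250,190:300]; cv2.imwrite("pics/topc.png",cv2.resize(a,None,fx=7,fy=7,interpolation=cv2.INTER_CUBIC))
a=cv2.imread("pics/scene1.png")[195:265,180:280]; cv2.imwrite("pics/scenec.png",cv2.resize(a,None,fx=7,fy=7,interpolation=cv2.INTER_CUBIC))
```

```text
(no output)
```

View pics/topc.png

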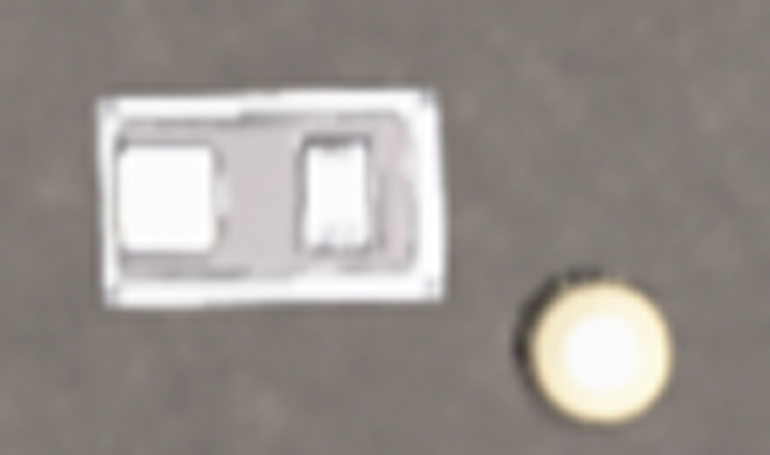

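View pics/scenec.png

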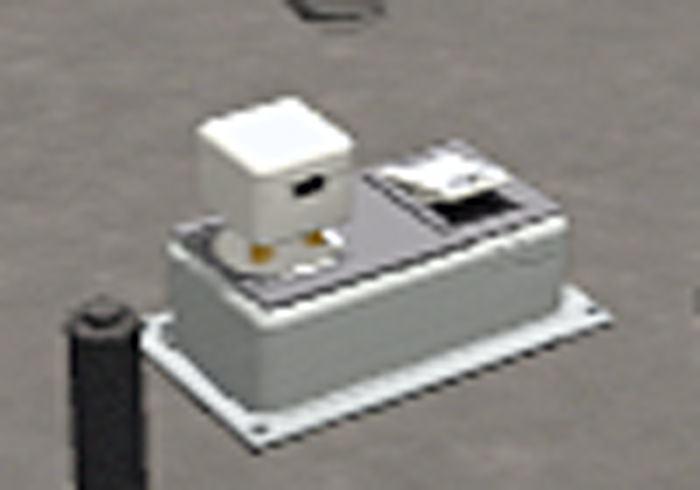

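```bash
cat > h.py <<'E'
import numpy as np
from scipy.optimize import least_squares
from bench import robot
T=robot.snapshot("top");S=robot.snapshot("scene")
def proj(s,P):
    M=np.linalg.inv(np.array(s["world_from_camera"]));p=M[:3,:3]@P+M[:3,3]
    return np.array([s["fx"]*p[0]/p[2]+s["cx"],s["fy"]*p[1]/p[2]+s["cy"]])
E
python3 - <<'E'
from h import *
t=lambda u,v:np.array([190+u/7,185+v/7]); c=lambda u,v:np.array([180+u/7,195+v/7])
X,Y=.046,.076;x,y=.035,.065
# (cam,px,local x,y,kind)
D=[(T,t(97,97),X,Y,0),(T,t(438,88),X,-Y,0),(T,t(444,300),-X,-Y,0),(T,t(105,308),-X,Y,0),
(S,c(258,450),-X,Y,0),(S,c(612,318),-X,-Y,0),(S,c(140,340),X,Y,0),
(S,c(262,316),-x,y,1),(S,c(170,243),x,y,1),(S,c(570,216),-x,-y,1),
(S,c(198,128),.021,.058,2),(S,c(260,178),-.021,.058,2),(S,c(355,148),-.021,.018,2),(S,c(290,97),.021,.018,2),
(T,t(118,145),.021,.058,2),(T,t(213,143),.021,.018,2),(T,t(213,248),-.021,.018,2),(T,t(118,251),-.021,.058,2)]
def f(q):
    r=[]
    for s,px,a,b,k in D:
        z=[.005,q[3],q[4]][k];C,Sn=np.cos(q[2]),np.sin(q[2])
        r.append(proj(s,np.array([q[0]+C*a-Sn*b,q[1]+Sn*a+C*b,z]))-px)
    return np.ravel(r)
R=least_squares(f,[.443,.161,0,.06,.1],loss="soft_l1");print(np.round(R.x,4));print(np.round(f(R.x).reshape(-1,2),1).tolist())
q=R.x;C,Sn=np.cos(q[2]),np.sin(q[2])
for n,a,b in [("charger",0,.038),("press",-.018,-.032)]:print(n,q[0]+C*a-Sn*b,q[1]+Sn*a+C*b)
o=robot.get_obs();print(o["time"],o["tool_pos"],o["ee_rot"])
from scipy.spatial.transform import Rotation as RR
print(RR.from_euler("xyz",o["ee_rot"]).as_matrix().round(3))
E
```

```text
[0.4392 0.1574 0.0043 0.0415 0.088 ]
[[-0.0, 0.4], [-0.3, 0.3], [-0.3, -0.5], [-0.6, -0.3], [-0.3, -1.7], [0.3, -1.2], [-2.6, -2.9], [0.5, 0.7], [-1.2, -1.1], [0.7, 0.2], [-0.3, 0.1], [-0.0, -0.2], [0.7, -0.3], [0.6, 0.4], [-0.1, 0.8], [-0.1, 0.7], [0.2, -0.0], [0.2, -0.1]]
charger 0.43906793132516486 0.19544634718756274
press 0.42136744500380396 0.12537001178118382
1.5 [ 0.17500201 -0.5214484   0.20550391] [-1.57082700e+00 -8.02683138e-05 -1.24695288e+00]
[[ 0.318 -0.     0.948]
 [-0.948 -0.     0.318]
 [ 0.    -1.    -0.   ]]
```

```bash
cat > d.py <<'E'
import sys,numpy as np
from bench import robot
from scipy.spatial.transform import Rotation as R
o=robot.get_obs();M=R.from_euler("xyz",o["ee_rot"])
g=np.array([float(v) for v in sys.argv[1:4]])
G=R.from_matrix(np.array([[0,0,1],[-1,0,0],[0,-1,0]]).astype(float))
print("t",o["time"],"pos",np.round(o["tool_pos"],4),"F",np.round(o["wrist_force"],2),"w",round(o["width"],4))
print("shift mm",np.round(M.inv().apply(g-o["tool_pos"])*1e3,1),"turn deg",np.round(np.degrees((M.inv()*G).as_rotvec()),2))
E
python3 -m creep '[[-48,0,38,0,0,0,255],[-96,0,76,0,0,0,255],[-144,0,114,0,0,0,255],[-192,0,152,0,0,0,255],[-240,0,190,0,0,0,255]]'; python3 d.py .44 .196 .15
```

```text
time: 2.12
tool_pos: [0.2791, -0.2317, 0.2057]
ee_rot: [-1.57, -0.001, -1.248]
wrist_force: [0.9, 0.3, 0.7]
width: 0.0476
t 2.125 pos [ 0.2791 -0.2317  0.2057] F [0.94 0.34 0.66] w 0.0476
shift mm [-354.6   55.6  288.3] turn deg [-0.06 18.5   0.05]
```

```bash
python3 -m creep '[[-48,0,38,0,0,0,255],[-96,0,76,0,0,0,255],[-144,0,114,0,4,0,255],[-192,0,152,0,10,0,255],[-240,0,190,0,18.5,0,255]]'; python3 d.py .44 .196 .15
```

```text
time: 2.75
tool_pos: [0.3808, 0.0492, 0.206]
ee_rot: [-1.569, -0.0, -1.555]
wrist_force: [0.1, -0.2, 0.3]
width: 0.0007
t 2.75 pos [0.3808 0.0492 0.206 ] F [ 0.07 -0.21  0.27] w 0.0007
shift mm [-145.9   56.    61.5] turn deg [-0.1   0.91  0.02]
```

```bash
python3 -m creep '[[-45,0,20,0,0,0,255],[-90,0,40,0,0,0,255],[-135,20,56,0,0,0,255],[-135,40,56,0,0,0,255],[-135,46,56,0,0,0,255]]'; python3 d.py .44 .196 .11
```

```text
time: 3.38
tool_pos: [0.433, 0.1833, 0.1579]
ee_rot: [-1.574, -0.001, -1.551]
wrist_force: [1.4, -0.1, -0.1]
width: 0.0004
t 3.375 pos [0.433  0.1833 0.1579] F [ 1.44 -0.1  -0.13] w 0.0004
shift mm [-12.6  47.9   7.4] turn deg [0.17 1.16 0.06]
```

Run:
```python
from bench import robot
import cv2
o=robot.get_obs()
for c in ["wrist","top","scene"]:
    s=robot.snapshot(c);cv2.imwrite(f"pics/{c}2.png",s["color"])
    if c=="wrist":
        print(s["fx"],s["cx"],s["cy"],s["mount"])
    else: print([(d["p"],d["point"]) for d in robot.landmark_of("switch_a",c)+robot.landmark_of("socket_a",c)])
```

```text
297.3186396354542 252.20462821786936 191.096469095254 [[ 9.99999764e-01 -6.81831766e-04  8.40666555e-05  1.50943285e-04]
 [-2.77301370e-04 -2.88653408e-01  9.57433618e-01 -1.78822587e-01]
 [-6.28542528e-04 -9.57433416e-01 -2.88653529e-01  8.44654677e-02]
 [ 0.00000000e+00  0.00000000e+00  0.00000000e+00  1.00000000e+00]]
[(0.66, [0.4413, 0.1287, -0.0026]), (0.5, [0.6053, 0.3795, -0.0002]), (0.74, [0.607, 0.3796, 0.0007])]
[(0.55, [0.44, 0.1958, 0.002]), (0.41, [0.3506, 0.315, -0.0039])]
```

View pics/wrist2.png

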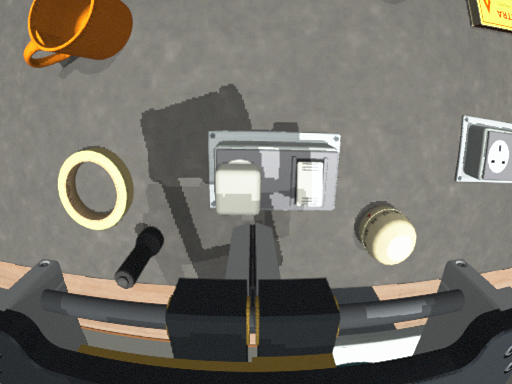

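View pics/scene2.png

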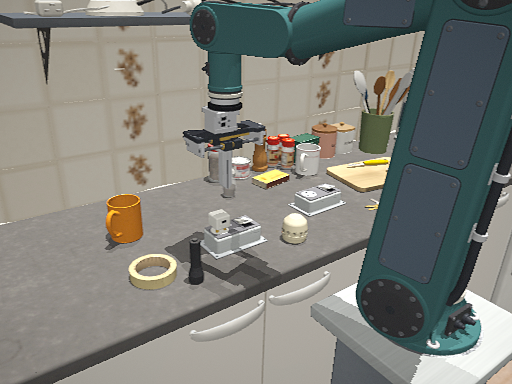

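```bash
cat > w.py <<'E'
import numpy as np
from bench import robot
from scipy.spatial.transform import Rotation as R
def setup():
    o=robot.get_obs();s=robot.snapshot("wrist");return o,s
def back(o,s,u,v,z):
    a=np.array([(u-s["cx"])/s["fx"],(v-s["cy"])/s["fy"]]);th=np.hypot(*a)
    d=np.append(a/th*np.sin(th),np.cos(th));m=np.array(s["mount"]);M=R.from_euler("xyz",o["ee_rot"])
    c=M.apply(m[:3,3])+o["tool_pos"];d=M.apply(m[:3,:3]@d)
    return c+d*(z-c[2])/d[2]
E
python3 - <<'E'
from w import *
o,s=setup();print(o["time"],o["tool_pos"],o["ee_rot"])
for n,u,v,z in [("TL",209,131,.005),("TR",340,135,.005),("BR",335,210,.005),("chTL",216,164,.088),("chTR",261,164,.088),("chBR",261,214,.088),("chBL",217,214,.088),("rkTL",297,159,.05),("rkTR",324,159,.05),("rkBL",294,204,.056),("rkBR",322,206,.056)]:print(n,back(o,s,u,v,z).round(4))
E
python3 d.py .44 .196 .11
```

```text
3.725 [0.43442817 0.18273175 0.16071385] [-1.56858457e+00  4.32006014e-04 -1.55257677e+00]
TL [0.4884 0.2324 0.005 ]
TR [0.4879 0.0819 0.005 ]
BR [0.3959 0.0799 0.005 ]
chTL [0.4672 0.2146 0.088 ]
chTR [0.4677 0.1756 0.088 ]
chBR [0.4217 0.1744 0.088 ]
chBL [0.4209 0.2144 0.088 ]
rkTL [0.466  0.1385 0.05  ]
rkTR [0.4669 0.1108 0.05  ]
rkBL [0.4207 0.1399 0.056 ]
rkBR [0.4189 0.1103 0.056 ]
t 3.775 pos [0.4343 0.1828 0.1606] F [-0.06 -0.45 -0.61] w 0.0008
shift mm [-13.1  50.6   5.8] turn deg [-0.11  1.05 -0.03]
```

```bash
python3 -m creep '[[-7,0,4,0,0.5,0,255],[-13,10,7,0,1,0,255],[-13,20,7,0,1,0,255],[-13,30,7,0,1,0,255],[-13,35,7,0,1,0,255]]'; python3 d.py .441 .196 .1
```

```text
time: 4.4
tool_pos: [0.4399, 0.196, 0.1231]
ee_rot: [-1.573, -0.001, -1.569]
wrist_force: [-0.3, 0.4, -0.3]
width: 0.0003
t 4.4 pos [0.4399 0.196  0.1231] F [-0.26  0.41 -0.28] w 0.0003
shift mm [-0.1 23.1  1.1] turn deg [0.11 0.1  0.04]
```

```bash
for i in 1; do python3 -m creep '[[0,4,1,0,0,0,255],[0,8,1,0,0,0,255],[0,12,1,0,0,0,255],[0,16,1,0,0,0,255],[0,20,1,0,0,0,255]]'; done
```

```text
time: 5.03
tool_pos: [0.4417, 0.1962, 0.1044]
ee_rot: [-1.571, -0.0, -1.569]
wrist_force: [0.2, -0.9, -0.1]
width: 0.0005
```

```bash
python3 -m creep '[[0,2,0,0,0,0,255],[0,4,0,0,0,0,255],[0,6,0,0,0,0,255],[0,7,0,0,0,0,255],[0,8,0,0,0,0,255]]'
```

```text
time: 5.65
tool_pos: [0.4417, 0.1962, 0.0965]
ee_rot: [-1.571, -0.0, -1.569]
wrist_force: [0.1, -0.2, 0.5]
width: 0.001
```

```bash
python3 -m creep '[[0,1,0,0,0,0,255],[0,2,0,0,0,0,255],[0,3,0,0,0,0,255],[0,4,0,0,0,0,255],[0,5,0,0,0,0,255]]'
```

```text
time: 6.28
tool_pos: [0.4418, 0.1962, 0.0922]
ee_rot: [-1.57, 0.0, -1.569]
wrist_force: [-0.9, 0.3, 5.0]
width: 0.0008
```

```bash
python3 -m creep '[[0,1,0,0,0,0,255],[0,2,0,0,0,0,255],[0,3,0,0,0,0,255],[0,3,0,0,0,0,255]]'
```

```text
time: 6.78
tool_pos: [0.4418, 0.1962, 0.0897]
ee_rot: [-1.57, 0.0, -1.569]
wrist_force: [-2.0, -0.5, 5.9]
width: 0.0002
```

```bash
python3 -m creep '[[0,1,0,0,0,0,255],[0,2,0,0,0,0,255],[0,3,0,0,0,0,255],[0,3,0,0,0,0,255]]'
```

```text
time: 7.28
tool_pos: [0.4418, 0.1962, 0.0866]
ee_rot: [-1.57, 0.0, -1.569]
wrist_force: [-1.8, -1.9, 6.5]
width: 0.0005
```

```bash
python3 -m creep '[[0,1,0,0,0,0,255],[0,2,0,0,0,0,255],[0,2,0,0,0,0,255]]'
```

```text
time: 7.65
tool_pos: [0.4418, 0.1962, 0.0846]
ee_rot: [-1.57, 0.0, -1.569]
wrist_force: [-2.4, -1.1, 5.7]
width: 0.0004
```

```bash
python3 -m creep '[[0,1,0,0,0,0,255],[0,1.5,0,0,0,0,255],[0,1.5,0,0,0,0,255]]'
```

```text
time: 8.02
tool_pos: [0.4417, 0.1962, 0.0831]
ee_rot: [-1.57, 0.0, -1.569]
wrist_force: [-2.1, -0.5, 6.2]
width: 0.0006
```

```bash
python3 -m creep '[[0,1,0,0,0,0,255],[0,1,0,0,0,0,255],[0,1,0,0,0,0,255]]'
```

```text
time: 8.4
tool_pos: [0.4418, 0.1963, 0.0822]
ee_rot: [-1.57, 0.0, -1.569]
wrist_force: [-2.9, -0.9, 5.5]
width: 0.0003
```

```bash
python3 -m creep '[[0,1,0,0,0,0,255],[0,1,0,0,0,0,255],[0,1,0,0,0,0,255]]'
```

```text
time: 8.78
tool_pos: [0.4418, 0.1962, 0.0811]
ee_rot: [-1.57, 0.0, -1.569]
wrist_force: [-2.6, -0.9, 6.9]
width: 0.0003
```

```bash
python3 -m creep '[[0,1,0,0,0,0,255],[0,1,0,0,0,0,255],[0,1,0,0,0,0,255]]'
```

```text
time: 9.15
tool_pos: [0.4418, 0.1962, 0.0805]
ee_rot: [-1.57, 0.0, -1.569]
wrist_force: [-2.6, -1.3, 8.5]
width: 0.0001
```

```bash
python3 -m creep '[[0,1,0,0,0,0,255],[0,1,0,0,0,0,255],[0,1,0,0,0,0,255]]'
```

```text
time: 9.52
tool_pos: [0.4419, 0.1963, 0.08]
ee_rot: [-1.57, 0.0, -1.569]
wrist_force: [-3.4, -1.4, 9.9]
width: 0.0007
```

```bash
python3 -m creep '[[0,0.7,0,0,0,0,255],[0,0.7,0,0,0,0,255],[0,0.7,0,0,0,0,255]]'
```

```text
time: 9.9
tool_pos: [0.4419, 0.1963, 0.0796]
ee_rot: [-1.569, 0.0, -1.569]
wrist_force: [-4.0, -2.1, 11.9]
width: 0.0005
```

```bash
python3 -m creep '[[0,0.7,0,0,0,0,255],[0,0.7,0,0,0,0,255],[0,0.7,0,0,0,0,255]]'
```

```text
time: 10.28
tool_pos: [0.442, 0.1963, 0.0792]
ee_rot: [-1.569, 0.0, -1.569]
wrist_force: [-4.7, -1.5, 12.5]
width: 0.0
```

```bash
python3 -m creep '[[0,-4,0,0,0,0,255],[0,-12,0,0,0,0,255],[0,-25,0,0,0,0,255],[0,-35,0,0,0,0,255],[0,-40,0,0,0,0,255]]';python3 d.py .423 .126 .1
```

```text
time: 10.9
tool_pos: [0.4421, 0.1964, 0.1177]
ee_rot: [-1.569, 0.0, -1.569]
wrist_force: [0.8, -0.0, -0.5]
width: 0.0005
t 10.9 pos [0.4421 0.1964 0.1177] F [ 0.81 -0.04 -0.5 ] w 0.0005
shift mm [ 70.3  17.6 -19.2] turn deg [-0.08  0.1  -0.02]
```

```bash
python3 -m creep '[[20,0,-5,0,0,0,255],[50,0,-15,0,0,0,255],[70,0,-19,0,0,0,255],[70,0,-19,0,0,0,255]]';python3 d.py .423 .126 .07
python3 - <<'E'
from w import *
import cv2
o,s=setup();cv2.imwrite("pics/wrist3.png",s["color"])
s=robot.snapshot("scene")["color"];cv2.imwrite("pics/scene3.png",cv2.resize(s[175:265,180:280],None,fx=6,fy=6,interpolation=cv2.INTER_CUBIC))
E
```

```text
time: 11.4
tool_pos: [0.4226, 0.1255, 0.1167]
ee_rot: [-1.571, 0.0, -1.571]
wrist_force: [0.1, -0.6, 0.0]
width: 0.0006
t 11.4 pos [0.4226 0.1255 0.1167] F [ 0.07 -0.59  0.01] w 0.0006
shift mm [-0.5 46.7  0.4] turn deg [-0.01 -0.02 -0.  ]
```

View pics/wrist3.png

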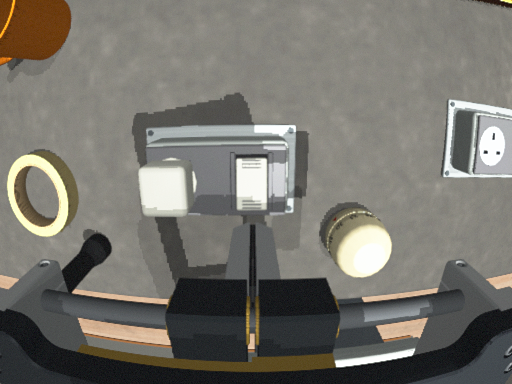

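View pics/scene3.png

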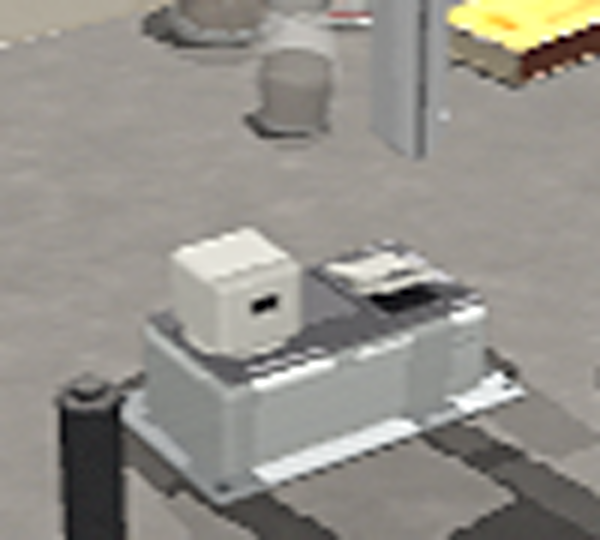

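```bash
python3 -m creep '[[0,10,0,0,0,0,255],[0,22,0,0,0,0,255],[0,34,0,0,0,0,255],[0,42,0,0,0,0,255],[0,46,0,0,0,0,255]]'
```

```text
time: 12.12
tool_pos: [0.4223, 0.1261, 0.0697]
ee_rot: [-1.572, -0.0, -1.569]
wrist_force: [0.0, 1.1, 0.0]
width: 0.0009
```

```bash
python3 -m creep '[[0,1,0,0,0,0,255],[0,2,0,0,0,0,255],[0,3,0,0,0,0,255],[0,4,0,0,0,0,255],[0,5,0,0,0,0,255]]'
```

```text
time: 12.75
tool_pos: [0.4228, 0.1262, 0.0657]
ee_rot: [-1.571, -0.0, -1.569]
wrist_force: [0.3, 0.2, 0.8]
width: 0.0007
```

```bash
python3 -m creep '[[0,1,0,0,0,0,255],[0,2,0,0,0,0,255],[0,3,0,0,0,0,255],[0,3,0,0,0,0,255]]'
```

```text
time: 13.25
tool_pos: [0.4226, 0.1261, 0.0625]
ee_rot: [-1.571, -0.0, -1.569]
wrist_force: [-0.5, 0.4, 0.4]
width: 0.0003
```

```bash
python3 -m creep '[[0,1,0,0,0,0,255],[0,2,0,0,0,0,255],[0,2,0,0,0,0,255]]'
```

```text
time: 13.62
tool_pos: [0.4229, 0.1262, 0.061]
ee_rot: [-1.57, -0.0, -1.569]
wrist_force: [0.0, 0.2, 3.0]
width: 0.0002
```

```bash
python3 -m creep '[[0,1,0,0,0,0,255],[0,2,0,0,0,0,255],[0,2,0,0,0,0,255]]'
```

```text
time: 14.0
tool_pos: [0.423, 0.1262, 0.0597]
ee_rot: [-1.57, 0.0, -1.569]
wrist_force: [-2.6, -0.1, 7.0]
width: 0.0004
```

```bash
python3 -m creep '[[0,1,0,0,0,0,255],[0,2,0,0,0,0,255],[0,2,0,0,0,0,255]]'
```

```text
time: 14.38
tool_pos: [0.4226, 0.1261, 0.0562]
ee_rot: [-1.571, -0.0, -1.569]
wrist_force: [-0.7, 0.2, 0.1]
width: 0.0005
```

```bash
python3 -m creep '[[0,1,0,0,0,0,255],[0,1,0,0,0,0,255],[0,1,0,0,0,0,255]]'
```

```text
time: 14.75
tool_pos: [0.4227, 0.1261, 0.0555]
ee_rot: [-1.571, -0.0, -1.569]
wrist_force: [-0.9, -0.1, -0.3]
width: 0.0003
```

```bash
python3 -m creep '[[0,-5,0,0,0,0,255],[0,-15,0,0,0,0,255],[0,-30,0,0,0,0,255],[0,-60,0,0,0,0,255],[0,-90,0,0,0,0,255]]'
python3 - <<'E'
from w import *
import cv2
o,s=setup();cv2.imwrite("pics/wrist4.png",s["color"])
s=robot.snapshot("scene")["color"];cv2.imwrite("pics/scene4.png",cv2.resize(s[175:265,180:280],None,fx=6,fy=6,interpolation=cv2.INTER_CUBIC))
E
```

```text
time: 15.38
tool_pos: [0.4229, 0.1262, 0.1476]
ee_rot: [-1.57, 0.0, -1.569]
wrist_force: [0.2, -0.0, -0.0]
width: 0.0006
```

View pics/wrist4.png

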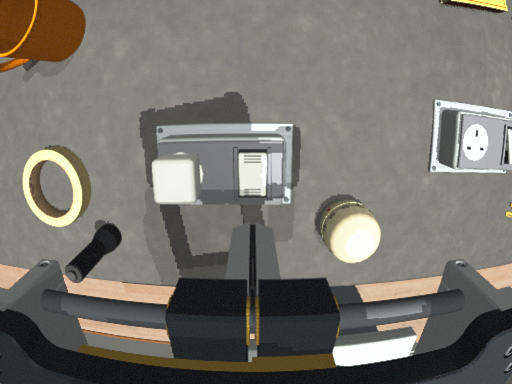

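View pics/scene4.png

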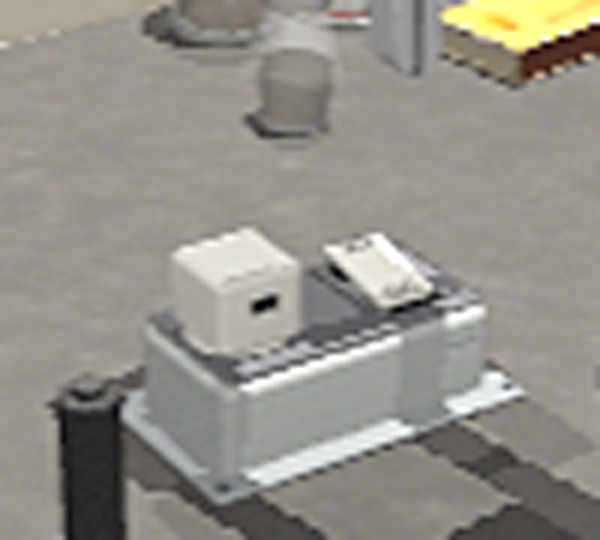

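The rocker now tips the other way: its far end is up at about (350,240) and its near end is down at about (400,300) in the crop. The charger sits flush at (235,290), and the arm is clear, so I'm handing in.

```bash
python3 -c "
from bench import robot
print(robot.get_obs()['wrist_force'],robot.get_obs()['time']);print(robot.close_job())"
```

```text
[ 0.35213061 -0.35846332  0.13411173] 15.475
the job is handed in; nothing more can be done
None
```

The charger was pressed fully home first. Then the rocker of the same unit, the left one, was flipped to on. The job was handed in at 15.5 s of the 48 s allowed.

- **Charger:** It touched at about z = 0.093 m and slid down at roughly 6–7 N. It came to its stop about 10–11 mm lower, where the force rose at about 4 N per mm, which matches the rubber mount. I stopped at about 12.5 N downward, about 13.5 N in all. The picture afterwards shows it sitting flush with no pins visible.
- **Rocker:** It touched at about z = 0.061 m and the force rose to about 7 N. It then dropped to nothing about 5 mm down, so the rocker had snapped over. The last scene picture shows the near end down and the far end up.
- **Other unit and bystanders:** The robot never went near the other unit at working height. The egg timer, tape, torch and mug were where they had been in the last wrist picture. I did not re-measure their positions or the other unit's rocker.
- **Robot at the end:** It was clear at z = 0.148 m with a wrist force near 0 N.
- **Checks that disagreed:** The first camera fit put the charger top and column top about 5 mm too low (0.088 m and 0.042 m). Touch gave about 0.093 m and 0.048 m, and I went by touch. Horizontal positions from the different cameras agreed to about 5 mm.

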